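Stamp all four sides of a die-cast housing

ROBOT

A 6-joint arm with a two-finger parallel gripper is mounted at the origin on the work surface. World frame = base frame: x ahead of the robot, y to its left, z up, the work surface at z = 0. Lengths are in m, angles in rad, forces in N, time in s.
With the tool pointing down it reaches from about 0.35 to 0.975 m from the base axis. Payload 7.1 kg.
Tool frame: the origin (TCP) lies on the front face of the gripper's body, between the roots of the fingers; the fingertips stand 80 mm ahead of it and the grasp point (between the pads) lies manip.hold_point_z ahead of it (manip.hold_point_z is the distance from the TCP to the grasp point, in m); z points along the fingers, y is the direction in which the jaws open and shut (so a half turn about z gives the same grasp; the last joint's range is limited). The gripper opens to 88 mm and grips with 3 to 60 N. Pads are 20 mm wide; open, the fingers measure 115 mm over their backs; the gripper's body (75 mm by 178 mm) begins 61 mm behind the grasp point.
Start: joints at [1.178, 0.423, 1.63, -0, 1.089, -0.019], TCP at [0.228, 0.582, 0.303] pointing down, gripper open.
Joint ranges: [-3, 3], [-0.9, 2.11], [0.09, 2.58], [-1.31, 4.45], [0.11, 2.69], [-2.54, 2.54]. Speed limits (rad/s): [2.39, 2.39, 3.01, 3.14, 3.14, 3.14].

INTERFACE

Orientations are given as a unit quaternion [w, x, y, z].
In Python, from station import manip, vision gives the robot as it stands. Calls block until the motion is done:
- manip.goto(position, orientation): joint-space move of the TCP to a pose.
- manip.move_l(position, max_speed=0.15, rotation=None, max_force=None): straight line of the TCP; rotation=None keeps the orientation; max_speed is the mean speed in m/s. With max_force (N) it stops when the force on the tool has changed by that much, and returns True; else False.
- manip.set_joints(angles): joint-space move.
- manip.gripper_to(opening, newtons=None): finger opening in m; newtons is the grip in N (None keeps the last); returns when the fingers have stopped.
- manip.hold(seconds).
- manip.inverse_kinematics(position, orientation): joint angles nearest the present ones, or None.
- vision.camera(name): name is "scene" or "top" or "wrist"; returns a dict with "image" (400x640x3 uint8, red, green, blue), "range_z" (400x640 float32, m along the optical axis (not along the pixel's ray), 0 where there is no reading), "intrinsics" (3x3 intrinsics, pixels), "R" (3x3) and "t" (3): a world point X has camera coordinates R X + t. Camera axes: x right, y down, z forward; pixel columns grow to the right and rows downward; lengths in m; the calibration is good to about 2 mm. A picture is of the moment at which its call begins.
A pose or a line that the arm cannot do raises manip.IKError and nothing moves.
- manip.job_done(): hands the job in, once; it reports no verdict.
Readings, each from a call of its own:
- manip.read_time_s(): time.
- manip.read_q(): joint angles.
- manip.read_joint_vel(): joint speeds.
- manip.read_tau(): joint torques, N m.
- manip.read_eef_pos(): TCP position.
- manip.read_eef_rot(): TCP orientation.
- manip.read_wrist_force(): force on the tool from outside, world axes, zero at the start.
- manip.read_torque(): the same for the moment, N m.
- manip.read_grip_width(): finger opening in m.
Only numpy, scipy, OpenCV 4.12 (cv2) and the standard library are available. Lean on these libraries where they do the work, as an engineer would, in place of code of your own. Each camera call takes 0.05 s, during which the arm holds its last target. There are 200 camera calls.

TASK

Hold the die-cast housing upright and stamp the middle of each of its four upright sides by pressing it gently and squarely, with about 6 N for about half a second, against the rubber pad of the marking stand: first the short side next to the pin header, then the long side next to the header, then the other short side, then the other long side. Then set the housing down gently, upright and flat on the floor of the blue tray, let go of it, and leave the other things on the bench alone.

Things in the scene. Friction and masses are not known exactly. Their poses are not given: they have to be found in the camera images.
- housing: loose die-cast aluminium housing, 0.3 to 0.45 kg: block 84 (x) x 60 (y) x 40 (z) mm with a round neck, 30 mm across, on the middle of its lid from z = 40 to 74 mm, to hold it by. A pin header (black strip with brass pins, 14 x 12 mm, top at z = 52 mm) stands in the +x, +y corner of the lid. Origin: centre of the underside; z up
- side_short_pins (a point): centre of the housing's short side next to the pin header (its +x side), 20 mm above its underside; has the housing's axes
- side_long_pins (a point): centre of the housing's long side next to the pin header (its +y side), 20 mm above its underside; has the housing's axes
- side_short_far (a point): centre of the housing's short side away from the header (its -x side), 20 mm above its underside; has the housing's axes
- side_long_far (a point): centre of the housing's long side away from the header (its -y side), 20 mm above its underside; has the housing's axes
- stand: grey marking stand fixed to the bench: foot 120 x 100 x 16 mm (x = -30 to 90 mm), column 50 x 60 mm, 130 mm high, its front face at x = 5 mm. A level steel head, 32 mm across, comes out of the column along -x, axis at y = 0, z = 100 mm, and carries the sprung pad. Origin: at bench level on the axis's line, 5 mm in front of the column; z up
- tray: blue plastic tray fixed to the bench, outside 190 (x) x 160 (y) x 26 (z) mm, walls and floor 5 mm thick, empty. Origin: centre of its underside; z up.
- lids: bystander: flat aluminium slab of lids, 84 x 60 x 12 mm; origin at the centre of its underside
- driver: bystander: screwdriver with a black handle lying on the bench along its own x, about 200 mm long
- screw_cup: bystander: grey cup, 70 mm across and 50 mm high; origin at the centre of its underside
- stand_axis (a point): point of the stand on the head's axis, 100 mm above the stand's origin; stand's axes. The round rubber pad, 26 mm across, faces -x; its face rests 85 to 115 mm along -x from here: how far the head is pulled out differs every time and is not reported, find it by touch or sight. The pad yields from 2.7 N and reaches its stop after 12 mm at 8 N; then it is rigid
Things that resemble listed ones, but are neither listed nor needed, are in the scene too. There is more than one size of the housing; the one meant has the size given above.

How it is judged:
On the way, in this order (a step that is already met when the one before it is completed fails the run):
1. the short side next to the header is pressed squarely on the pad (over 3.5 N for 0.3 s, centre within 10 mm, within 0.15 rad) (contact force between housing and stand above 3.5 N and x of side_short_pins in the frame of stand between -0.122 and -0.065 m and y of side_short_pins in the frame of stand between -0.01 and 0.01 m and z of side_short_pins in the frame of stand between 0.09 and 0.11 m and angle between the x axis of housing and the x axis of stand, either way round below 0.15 rad and angle between housing's own z axis and vertical below 0.15 rad), for 0.3 s.
2. then the long side next to the header, in the same way (contact force between housing and stand above 3.5 N and x of side_long_pins in the frame of stand between -0.122 and -0.065 m and y of side_long_pins in the frame of stand between -0.01 and 0.01 m and z of side_long_pins in the frame of stand between 0.09 and 0.11 m and angle between the y axis of housing and the x axis of stand, either way round below 0.15 rad and angle between housing's own z axis and vertical below 0.15 rad), for 0.3 s.
3. then the other short side, in the same way (contact force between housing and stand above 3.5 N and x of side_short_far in the frame of stand between -0.122 and -0.065 m and y of side_short_far in the frame of stand between -0.01 and 0.01 m and z of side_short_far in the frame of stand between 0.09 and 0.11 m and angle between the x axis of housing and the x axis of stand, either way round below 0.15 rad and angle between housing's own z axis and vertical below 0.15 rad), for 0.3 s.
4. then the other long side, in the same way (contact force between housing and stand above 3.5 N and x of side_long_far in the frame of stand between -0.122 and -0.065 m and y of side_long_far in the frame of stand between -0.01 and 0.01 m and z of side_long_far in the frame of stand between 0.09 and 0.11 m and angle between the y axis of housing and the x axis of stand, either way round below 0.15 rad and angle between housing's own z axis and vertical below 0.15 rad), for 0.3 s.
At the end, for the whole second after the job is handed in: the housing stands upright (within 0.06 rad) and flat on the tray's floor (its underside within 4 mm of it), inside the walls, at rest (x of housing in the frame of tray between -0.09 and 0.09 m and y of housing in the frame of tray between -0.075 and 0.075 m and z of housing in the frame of tray between 0.002 and 0.009 m and angle between housing's own z axis and vertical below 0.06 rad and linear speed of housing below 0.02 m/s); the robot touches nothing.
It fails at once if the housing is rammed against the marking stand with more than 40 N (contact force between housing and stand above 40 N).
It fails at once if the housing is dropped (moves faster than 0.4 m/s while no finger touches it) (linear speed of housing above 0.4 m/s and contact force between the fingers and housing below 0.2 N).
It fails at once if the slab of lids is moved more than 20 mm (distance of lids from where it was at the start of the episode above 0.02 m).
It fails at once if the screwdriver is moved more than 20 mm (distance of driver from where it was at the start of the episode above 0.02 m).
It fails at once if the cup is moved more than 20 mm (distance of screw_cup from where it was at the start of the episode above 0.02 m).
It also fails if it takes over 72 s, if anything falls off the work surface, if the arm or the gripper's body presses on something with over 40 N, if the wrist force passes 120 N, or if a joint passes its speed limit or range.

## Working session

There is one attempt and no reset: what is moved stays moved. The work goes in short steps, each a Python script; the robot and the scene stay as the last script left them, time stands still between calls to the robot, and variables do not carry over. Pictures are saved under pics/ and viewed, about 8 in all and at most 12, crops included, and the job is handed in when it is done.

```bash
ls; mkdir -p pics
cat > h.py <<'E'
import numpy as np, cv2
from station import manip, vision
def snap(name):
    c=vision.camera(name); np.savez(f'{name}.npz',**c); return c
def load(name): return dict(np.load(f'{name}.npz'))
def cloud(c):
    K=c['intrinsics'];z=c['range_z'];v,u=np.mgrid[:z.shape[0],:z.shape[1]]
    P=np.stack([(u-K[0,2])/K[0,0]*z,(v-K[1,2])/K[1,1]*z,z],-1)
    W=(P-c['t'])@c['R']; W[z==0]=np.nan; return W
def save(n,im): cv2.imwrite(f'pics/{n}.png',im[...,::-1])
E
python3 - <<'E'
from h import *
for n in('top','scene'):
    c=snap(n); save(n+'1',c['image']); W=cloud(c); print(n,c['intrinsics'].tolist(),np.nanmin(W,(0,1)),np.nanmax(W,(0,1)), -c['R'].T@c['t'])
print(manip.hold_point_z, manip.read_eef_rot(), manip.read_time_s(), manip.read_wrist_force())
E
```

```text
pics
top [[361.15158763941173, 0.0, 315.1305678340577], [0.0, 361.15158763941173, 202.395438434023], [0.0, 0.0, 1.0]] [-0.228697   -1.71774332 -0.76651252] [1.21802736 1.49413443 0.25255517] [ 0.37314466 -0.10147307  0.99072737]
scene [[393.34299225235833, 0.0, 318.1956322052271], [0.0, 393.34299225235833, 199.47627085197126], [0.0, 0.0, 1.0]] [-1.51761132 -1.87091389 -0.77387808] [1.21368299 0.81457308 0.73352707] [0.91689658 0.51498398 1.04154378]
0.0613 [-1.36480446e-04  1.85820037e-01  9.82583554e-01 -6.74797241e-04] 0.1 [0.31617862 0.1455326  0.79105912]
```

View pics/top1.png

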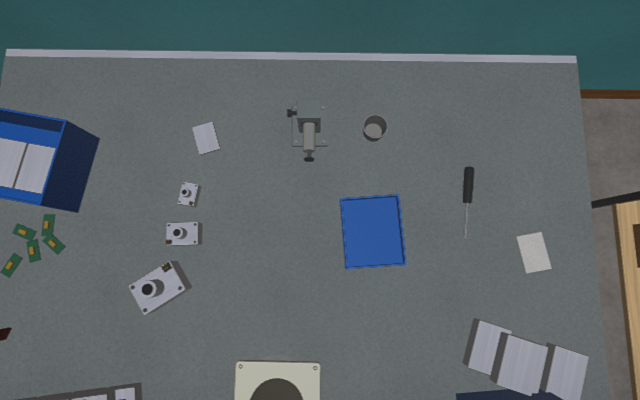

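View pics/scene1.png

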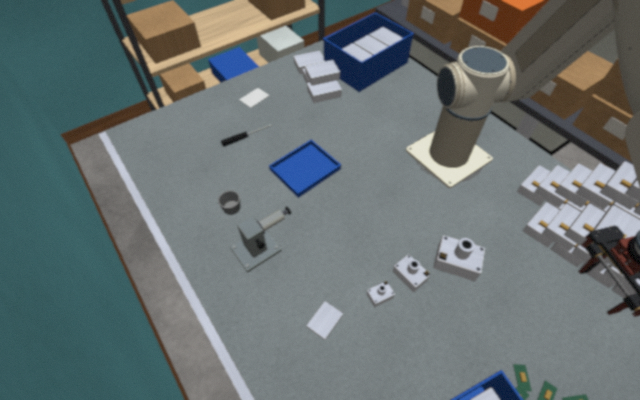

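The top view shows three lookalike housings at about (188,194), (183,233) and (157,287), the stand at (309,135), the tray at (373,232), the cup at (375,127) and the driver at (468,190). I'll measure the sizes next.

Run:
```python
from h import *
c=load('top');W=cloud(c)
def reg(n,u0,u1,v0,v1,zmin,zmax):
    P=W[v0:v1,u0:u1].reshape(-1,3);z=P[:,2];Q=P[(z>zmin)&(z<zmax)]
    if len(Q)<5: print(n,'few');return
    r=cv2.minAreaRect((Q[:,:2]*1000).astype(np.float32)); print(n,len(Q),'c',np.round(r[0],1),'size',np.round(r[1],1),'ang',round(r[2],1),'zmed %.4f max %.4f'%(np.median(Q[:,2]),Q[:,2].max()))
for n,b in dict(small=(172,204,178,210),mid=(162,204,214,248),large=(124,190,258,318)).items():
    reg(n,*b,.012,.3); reg(n+' lid',*b,.03,.048); reg(n+' neck',*b,.056,.2); 
reg('tray',335,410,188,275,.015,.2);reg('cup',358,392,110,145,.015,.2);reg('driver',455,480,160,245,.005,.2);reg('lids?',190,222,118,158,.005,.2);reg('paper?',512,555,228,276,.005,.2)
reg('stand foot',285,332,100,165,.008,.03);reg('stand',280,332,100,170,.06,.3);reg('col',280,332,100,170,.122,.3);
reg('head',300,320,120,170,.07,.119)
im=c['image']
a=cv2.resize(im[170:320,115:215],None,fx=4,fy=4,interpolation=cv2.INTER_CUBIC);b=cv2.resize(im[95:170,275:335],None,fx=6,fy=8,interpolation=cv2.INTER_CUBIC)
o=np.zeros((600,800,3),np.uint8);o[:,:400]=a;o[:600,400:760]=b;save('crop',o)
```

```text
small 413 c [539.9 256.3] size [46.7 62.2] ang 80.7 zmed 0.0300 max 0.0593
small lid 142 c [539.7 255.9] size [41.9 60.8] ang 80.0 zmed 0.0315 max 0.0472
small neck 13 c [541.  255.8] size [14.2 14.8] ang 48.2 zmed 0.0566 max 0.0593
mid 795 c [431.7 259.3] size [60.2 84.2] ang 3.6 zmed 0.0403 max 0.0786
mid lid 583 c [431.7 259.5] size [60.1 83.9] ang 3.4 zmed 0.0398 max 0.0475
mid neck 129 c [431.3 259.3] size [28.5 27.9] ang 4.3 zmed 0.0736 max 0.0786
large 1899 c [292.7 307.2] size [ 86.9 121.7] ang 33.1 zmed 0.0579 max 0.1113
large lid 115 c [281.  274.4] size [ 65.6 141.8] ang 69.2 zmed 0.0377 max 0.0479
large neck 1386 c [292.5 307.4] size [ 84.9 120.6] ang 34.1 zmed 0.0589 max 0.1113
tray 587 c [ 448.  -245.4] size [190.  160.8] ang 5.1 zmed 0.0253 max 0.0303
cup 322 c [ 731.5 -250. ] size [67.1 67.3] ang 12.3 zmed 0.0398 max 0.0543
driver 443 c [ 531.  -503.8] size [ 25.8 197.5] ang 84.1 zmed 0.0213 max 0.0303
lids? 632 c [702.4 227.3] size [85.6 80.1] ang 18.7 zmed 0.0118 max 0.0175
paper? 35 c [ 401.6 -679.4] size [108.9  64.1] ang 15.1 zmed 0.0057 max 0.0077
stand foot 620 c [744.3 -70.2] size [120.5  98.7] ang 0.5 zmed 0.0159 max 0.0288
stand 1085 c [692.5 -58.8] size [150.5  82.7] ang 1.2 zmed 0.1161 max 0.1340
col 459 c [740.8 -70.1] size [54.  58.3] ang 1.4 zmed 0.1296 max 0.1340
head 512 c [669.2 -72.8] size [103.5  50.5] ang 1.3 zmed 0.1118 max 0.1189
```

View pics/crop.png

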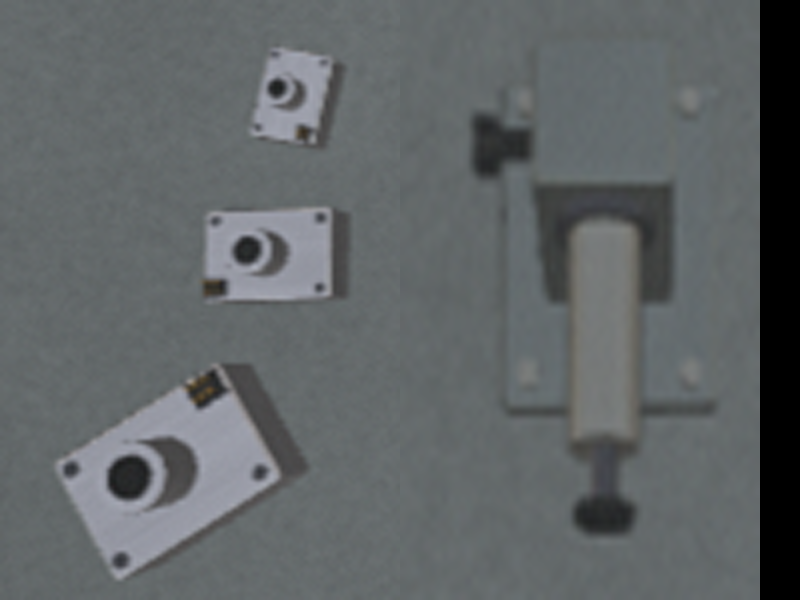

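```bash
cat >> h.py <<'E'
OFF=np.deg2rad(38)          # tool-x yaw minus housing yaw
def quat(yaw): return [0,float(np.cos(yaw/2)),float(np.sin(yaw/2)),0]
E
python3 - <<'E'
from h import *
W=cloud(load('top')).reshape(-1,3)
m=(abs(W[:,1]+.071)<.03)&(W[:,2]>.09)&(W[:,0]>.59)&(W[:,0]<.70)
Q=W[m]
print('head')
for x in np.arange(.6,.70,.01):
    q=Q[(Q[:,0]>=x)&(Q[:,0]<x+.01)]
    if len(q): print(round(x,3),len(q),np.round([q[:,0].min(),q[:,1].min(),q[:,1].max(),q[:,1].mean(),q[:,2].max()],4))
yh=np.deg2rad(93.4);p=[.4315,.2594]
q=quat(yh+OFF)
manip.gripper_to(.06,60)
manip.goto([*p,.25],q); manip.move_l([*p,.1243],.1,max_force=8)
print(manip.read_eef_pos(),manip.read_q().round(2) if hasattr(manip.read_q(),'round') else manip.read_q(),manip.read_wrist_force(),manip.read_time_s())
c=snap('wrist');save('wrist1',c['image'])
manip.gripper_to(.0,60)
print(manip.read_grip_width(),manip.read_wrist_force(),manip.read_eef_pos(),manip.read_time_s())
E
```

```text
head
0.61 25 [ 0.6176 -0.0833 -0.0605 -0.0729  0.1116]
0.62 26 [ 0.6206 -0.0857 -0.0604 -0.0726  0.1149]
0.63 18 [ 0.6308 -0.078  -0.0677 -0.073   0.1076]
0.64 61 [ 0.6408 -0.0879 -0.057  -0.0728  0.1189]
0.65 51 [ 0.6504 -0.0878 -0.057  -0.0719  0.1181]
0.66 48 [ 0.66   -0.0876 -0.0568 -0.0726  0.1175]
0.67 48 [ 0.67   -0.0874 -0.0566 -0.0725  0.1169]
0.68 52 [ 0.68   -0.0872 -0.0565 -0.0721  0.1183]
0.69 44 [ 0.6909 -0.087  -0.0562 -0.0703  0.1173]
[0.43183157 0.25958884 0.12483947] [ 0.52  0.54  1.99  0.    0.61 -0.2 ] [ 0.15123559  0.22602926 -0.5320513 ] 3.5667
0.029240090766523234 [0.46465049 1.23784153 1.40541403] [0.4318634  0.25960898 0.12446153] 4.2083
```

```bash
cat >> h.py <<'E'
SY=np.deg2rad(1.0); YP=-.0727; PX=.617; ZT=.204+.0003   # stand yaw, axis y, pad face x, tcp height for press
E
python3 - <<'E'
from h import *
p=manip.read_eef_pos()
manip.move_l([p[0],p[1],.22],.08)
print(manip.read_wrist_force(),manip.read_grip_width())
manip.goto([.48,YP-.137*SY+.0,ZT+.02],quat(SY+OFF))
manip.move_l([.50,YP-.117*SY,ZT],.1)
manip.hold(.3)
print(manip.read_eef_pos(),manip.read_eef_rot(),manip.read_q(),manip.read_wrist_force(),manip.read_grip_width(),manip.read_time_s())
t=snap('top');s=snap('scene');w=snap('wrist')
a=cv2.resize(t['image'][110:260,230:390],(640,600),interpolation=cv2.INTER_CUBIC);save('a',a)
o=np.vstack([w['image'][:,:],])
b=cv2.resize(s['image'][130:280,210:410],(800,600),interpolation=cv2.INTER_CUBIC);save('b',b)
save('w',o)
E
```

```text
[ 0.20550451 -0.39181834 -3.34352783] 0.029170703309568294
[ 0.49989038 -0.07472637  0.20464182] [9.64177609e-05 9.42636665e-01 3.33820424e-01 1.81892660e-04] [-1.71937199e-01  3.95846374e-01  1.96032427e+00  1.44850570e-05
  7.85010404e-01  7.18141680e-01] [-0.65817692  0.84180079 -3.81133425] 0.029314959724394612 7.5667
```

View pics/b.png

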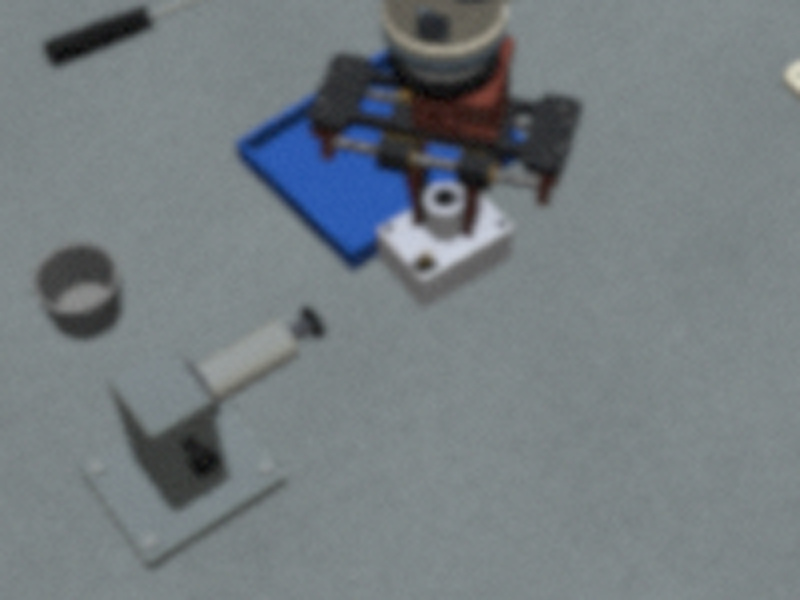

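View pics/w.png

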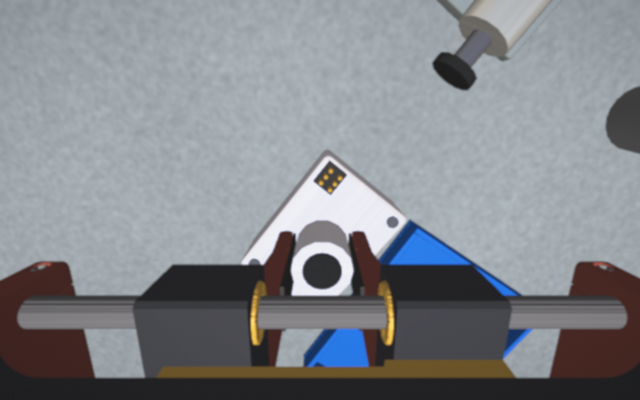

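The header corner leads and the short side next to it faces the pad, as needed. Next I measure how the housing sits in the hand, then make the first press.

```bash
cat >> h.py <<'E'
def inhand(W,tcp,hy):
    """lid points in housing-nominal axes about the tool axis"""
    P=W.reshape(-1,3)-np.r_[tcp[:2],tcp[2]-.1243]
    c,s=np.cos(hy),np.sin(hy); Q=np.c_[P[:,0]*c+P[:,1]*s,-P[:,0]*s+P[:,1]*c,P[:,2]]
    return Q[(abs(Q[:,0])<.06)&(abs(Q[:,1])<.06)]
E
python3 - <<'E'
from h import *
for n in('scene','wrist'):
    Q=inhand(cloud(load(n)),[.49989,-.07473,.20464],SY)
    L=Q[(Q[:,2]>.034)&(Q[:,2]<.046)&(np.hypot(Q[:,0],Q[:,1])>.02)]
    A=np.c_[L[:,:2],np.ones(len(L))];f=np.linalg.lstsq(A,L[:,2],rcond=None)[0]
    r=cv2.minAreaRect((L[:,:2]*1000).astype(np.float32))
    print(n,len(L),'tilt slopes,z0',f.round(4),'rect',np.round(r[0],1),np.round(r[1],1),round(r[2],1),'ext',(L[:,:2].min(0)*1000).round(1),(L[:,:2].max(0)*1000).round(1))
    # front edge (+x) by y
    for y in(-.02,0,.02):
        k=L[abs(L[:,1]-y)<.004]; 
        if len(k):print('  y',y,'xmax',k[:,0].max().round(4))
    for x in(-.03,0,.03):
        k=L[abs(L[:,0]-x)<.004]
        if len(k):print('  x',x,'y',k[:,1].min().round(4),k[:,1].max().round(4))
E
```

```text
scene 272 tilt slopes,z0 [0.003  0.001  0.0398] rect [2.5 3.9] [62.  86.3] 88.7 ext [-40.5 -27.6] [45.1 35.5]
  y -0.02 xmax 0.0451
  y 0 xmax 0.0445
  y 0.02 xmax 0.0447
  x -0.03 y -0.0242 0.0341
  x 0 y 0.0221 0.0341
  x 0.03 y -0.0242 0.0336
wrist 6388 tilt slopes,z0 [0.0209 0.0169 0.0385] rect [ 3.5 -0.3] [59.7 82.3] 89.3 ext [-37.3 -30.4] [44.9 30. ]
  y -0.02 xmax 0.0443
  y 0 xmax 0.0446
  y 0.02 xmax 0.0448
  x -0.03 y -0.0153 0.0299
  x 0 y 0.0198 0.0296
  x 0.03 y -0.0302 0.0292
```

```bash
cat >> h.py <<'E'
U=np.array([np.cos(SY),np.sin(SY)])
def fwd(): return -float(np.dot(manip.read_wrist_force()[:2],U))
def pose(d,lat=0.):   # TCP d metres short of the pad face along the axis, lat sideways
    xy=np.array([PX,YP])-d*U+lat*np.array([-U[1],U[0]]); return [*xy,ZT]
def press(half,lat=0.):
    manip.move_l(pose(half+.012,lat),.1); manip.hold(.3); f0=fwd()
    hit=manip.move_l(pose(half-.015,lat),.02,max_force=4.5); manip.hold(.1)
    p=np.array(manip.read_eef_pos()); d=half+.012-(half+.012-np.dot(np.array([PX,YP])-p[:2],U))
    print('hit',hit,'f',round(fwd()-f0,2),'d-half mm',round((d-half)*1000,1))
    for _ in range(8):
        if fwd()-f0>5.5 or not hit: break
        d-=.001; manip.move_l(pose(d,lat),.02); manip.hold(.08)
    g=[]
    for _ in range(6): manip.hold(.1); g.append(round(fwd()-f0,2))
    p=np.array(manip.read_eef_pos())
    print('held',g,'tcp',p.round(4),'torque',np.round(manip.read_torque(),2),'grip',round(manip.read_grip_width(),4))
E
python3 - <<'E'
from h import *
press(.042)
s=snap('scene');w=snap('wrist')
b=cv2.resize(s['image'][130:280,210:410],(800,600),interpolation=cv2.INTER_CUBIC);save('p1',b);save('pw1',w['image'])
print(manip.read_time_s())
E
```

```text
hit True f 2.31 d-half mm -2.3
held [5.64, 5.37, 5.94, 5.81, 5.84, 5.71] tcp [ 0.5838 -0.0733  0.2042] torque [0.01 1.37 0.13] grip 0.0293
12.8083
```

View pics/p1.png

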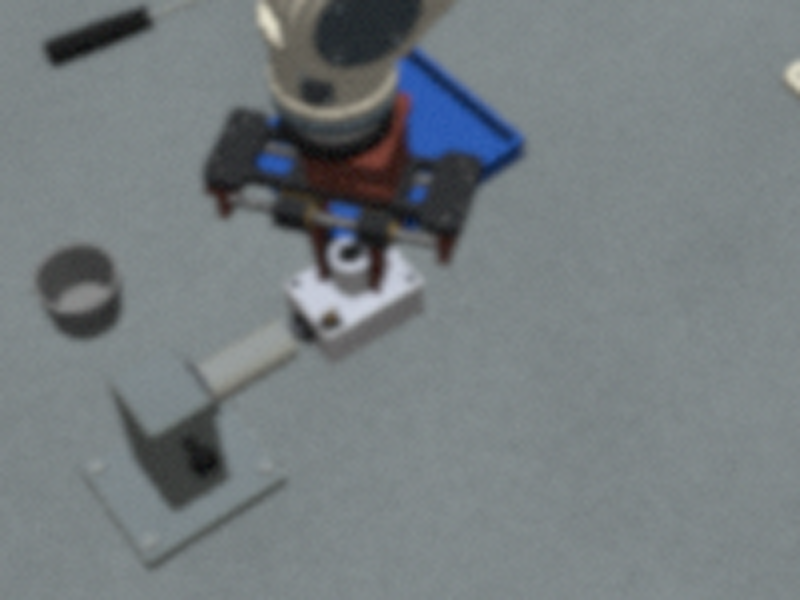

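Press 1 was held at about 5.7 N, and the picture shows the pad centred on the short side. Next I check the tilt, back off, turn by -90° and press the second side.

```bash
cat >> h.py <<'E'
def lid(n,hy):
    Q=inhand(cloud(snap(n)),manip.read_eef_pos(),hy)
    L=Q[(Q[:,2]>.030)&(Q[:,2]<.048)&(np.hypot(Q[:,0],Q[:,1])>.022)&(abs(Q[:,0])<.05)&(abs(Q[:,1])<.038)]
    A=np.c_[L[:,:2],np.ones(len(L))];k=np.ones(len(L),bool)
    for _ in range(4):
        f=np.linalg.lstsq(A[k],L[k,2],rcond=None)[0];k=abs(A@f-L[:,2])<.002
    L=L[k];r=cv2.minAreaRect((L[:,:2]*1000).astype(np.float32))
    print(n,len(L),'slope',f.round(3),'rect',np.round(r[0],1),np.round(r[1],1),round(r[2],1),'ext',(L[:,:2].min(0)*1000).round(1),(L[:,:2].max(0)*1000).round(1))
E
python3 - <<'E'
from h import *
lid('wrist',SY);lid('scene',SY)
manip.move_l(pose(.12),.12)
lid('wrist',SY)
H=SY-np.pi/2
manip.goto(pose(.12),quat(H+OFF)); manip.hold(.2)
print(manip.read_q(),manip.read_time_s())
lid('wrist',H);lid('scene',H)
press(.030)
lid('wrist',H)
manip.move_l(pose(.12),.12)
print(manip.read_time_s())
E
```

```text
wrist 5219 slope [-0.014 -0.008  0.039] rect [2.5 0.1] [59.3 82.4] 89.0 ext [-38.1 -30.3] [43.8 29.8]
scene 164 slope [-0.021 -0.023  0.04 ] rect [0.7 6.3] [57.6 84.9] 84.8 ext [-40.8 -25.4] [44.1 35.7]
wrist 5302 slope [-0.006 -0.007  0.039] rect [ 3.3 -0.1] [59.2 82. ] 89.2 ext [-37.3 -30. ] [44.5 30. ]
[-1.72981863e-01  3.93125118e-01  1.96629799e+00  1.62641640e-06
  7.82142109e-01  2.28747370e+00] 15.4333
wrist 5612 slope [-0.002 -0.005  0.039] rect [4.1 2.8] [59.4 82.5] 89.2 ext [-36.8 -27.2] [45.4 33. ]
scene 128 slope [ 0.007 -0.023  0.04 ] rect [-18.1   2.7] [62.8 51.5] 84.1 ext [-44.7 -27.8] [10.7 31.9]
hit True f 4.53 d-half mm -2.8
held [4.39, 4.82, 5.51, 4.94, 5.21, 5.61] tcp [ 0.5927 -0.0731  0.2043] torque [0.1  1.13 0.12] grip 0.0296
wrist 5518 slope [-0.005 -0.014  0.039] rect [4.  2.1] [59.4 82.2] 89.4 ext [-36.8 -27.9] [45.3 32. ]
20.3583
```

Run:
```python
from h import *
for k,half in((2,.042),(3,.030)):
    H=SY-k*np.pi/2
    manip.goto(pose(.12),quat(H+OFF)); manip.hold(.2)
    print(k,np.round(manip.read_q(),2),manip.read_time_s()); lid('wrist',H)
    press(half); lid('wrist',H)
    w=snap('scene'); save(f'p{k+1}',cv2.resize(w['image'][130:280,210:410],(800,600),interpolation=cv2.INTER_CUBIC))
    manip.move_l(pose(.12),.12); print(manip.read_time_s())
```

```text
2 [-0.17  0.39  1.97 -0.    0.78 -2.42] 24.4583
wrist 5400 slope [-0.005 -0.006  0.039] rect [1.5 3.6] [59.5 81.8] 89.3 ext [-39.  -26.5] [42.6 33.8]
hit True f 3.58 d-half mm -5.6
held [6.1, 5.14, 5.95, 6.23, 6.57, 6.16] tcp [ 0.5862 -0.0732  0.2042] torque [0.11 1.23 0.13] grip 0.029
wrist 5493 slope [ 0.006 -0.006  0.039] rect [2.  3.6] [59.4 82.5] 89.4 ext [-38.9 -26.5] [43.4 33.7]
30.2917
3 [-0.17  0.39  1.97 -0.    0.78 -0.85] 31.8917
wrist 5117 slope [-0.004 -0.009  0.039] rect [0.6 0.7] [59.5 82. ] 89.4 ext [-40.1 -29.4] [41.8 30.7]
hit True f 4.22 d-half mm -5.3
held [6.18, 6.51, 6.69, 5.64, 5.99, 6.41] tcp [ 0.5971 -0.073   0.2042] torque [-0.01  1.11  0.08] grip 0.0292
wrist 5183 slope [-0.001  0.003  0.039] rect [0.6 1.5] [59.4 82.1] 89.2 ext [-40.  -28.6] [42.1 31.5]
37.5917
```

View pics/p4.png

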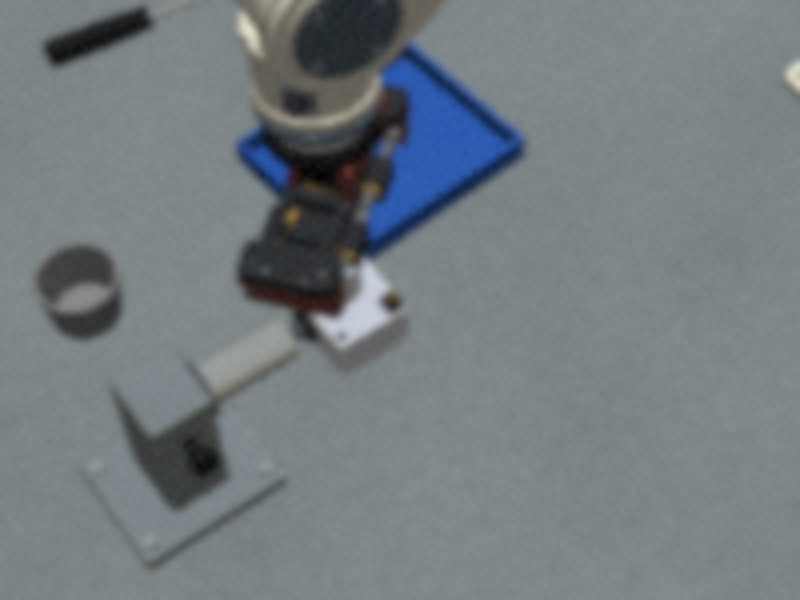

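Run:
```python
from h import *
H=np.deg2rad(95.1);xy=[.448,-.2454]
manip.goto([*xy,ZT],quat(H+OFF)); manip.move_l([*xy,.142],.08); manip.hold(.2); f0=np.array(manip.read_wrist_force())
print('hit',manip.move_l([*xy,.1270],.015,max_force=2.5)); manip.hold(.2)
print(manip.read_eef_pos(),np.array(manip.read_wrist_force())-f0,manip.read_time_s()); lid('wrist',H)
```

```text
hit True
[ 0.447919   -0.24535663  0.12944578] [-0.55817239  0.45506854  8.87151645] 40.4417
wrist 5124 slope [-0.004 -0.009  0.039] rect [0.4 0.9] [59.4 82.4] 89.4 ext [-40.5 -29.1] [41.6 30.8]
```

Contact came at TCP z = 0.1294 m, against an expected 0.1293 m. It is seated, so I release, retreat and check.

Run:
```python
from h import *
manip.gripper_to(.06,20); manip.hold(.3)
p=manip.read_eef_pos(); manip.move_l([p[0],p[1],.26],.1)
manip.goto([.45,.15,.30],quat(np.deg2rad(133))); manip.hold(.3)
t=snap('top');W=cloud(t)[188:275,335:410].reshape(-1,3)
L=W[(W[:,2]>.038)&(W[:,2]<.051)];r=cv2.minAreaRect((L[:,:2]*1000).astype(np.float32))
f=np.linalg.lstsq(np.c_[L[:,:2]-L[:,:2].mean(0),np.ones(len(L))],L[:,2],rcond=None)[0]
print(r,'slopes,lid z',f.round(4),manip.read_grip_width(),manip.read_wrist_force(),manip.read_time_s())
save('end',cv2.resize(t['image'][90:290,150:420],(800,592),interpolation=cv2.INTER_CUBIC))
```

```text
((445.76324462890625, -245.1792449951172), (59.93055725097656, 83.7081298828125), 4.307859897613525) slopes,lid z [-0.0063  0.0045  0.0448] 0.06001125458580255 [-0.25008619  0.00685015 -1.21321529] 44.7417
```

View pics/end.png

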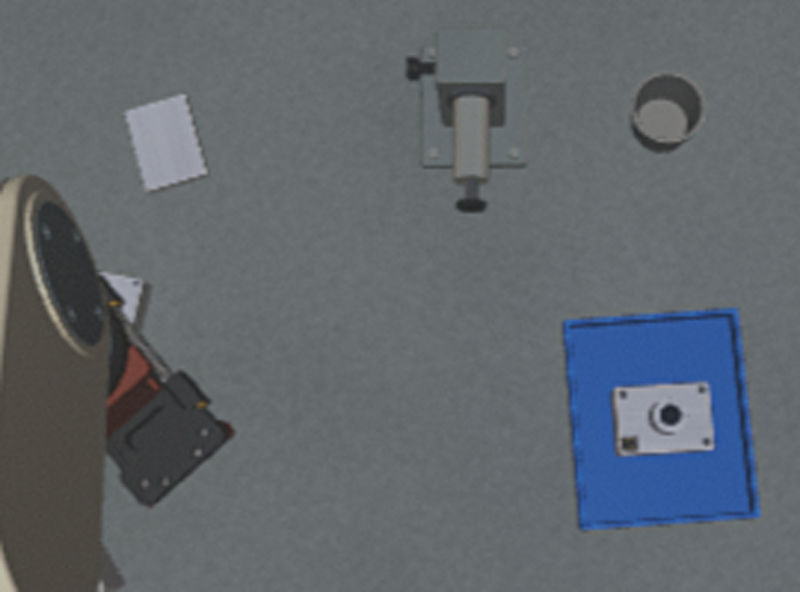

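The last picture shows the housing upright at (665,418) in the middle of the tray, with nothing touching the gripper.

```bash
python3 -c "
from station import manip
manip.job_done()"
```

```text
the job is handed in; nothing more can be done
```

I stamped all four sides of the 84 x 60 mm housing in the order asked, set it down in the blue tray, let go and handed the job in. The robot's clock read about 45 s of the 72 s allowed. The hand-in reports no verdict.

- **Presses:** each was held for at least 0.6 s.

| Press | Side | Force (N) |
|---|---|---|
| 1 | short, next to the header | about 5.7 |
| 2 | long, next to the header | about 5.1 (readings 4.4–5.6) |
| 3 | other short | about 6.0 |
| 4 | other long | about 6.2 |

- **Squareness:** in the wrist camera the lid stayed within about 0.02 rad of level. The housing sat up to about 4 mm off the tool axis in the hand, inside the 10 mm limit.
- **Set-down:** first contact came at the expected height. The tool force rose about 9 N before the arm stopped, although I had set the stop at 2.5 N.
- **Final check in the top camera:** the lid is at 44.8 mm, where 45 mm is expected. Its slope is under 0.01 rad, and the housing is about 2 mm from the tray's centre.
- **Bystanders:** the slab of lids and the cup look undisturbed in the last picture. The screwdriver was outside that crop, but nothing went near it and it showed no change in the fourth-press picture.
- **Disagreement:** the scene camera's lid readings were coarse and differed from the wrist camera by up to about 6 mm sideways and 5° in yaw. I relied on the wrist camera.

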